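# Scrub the beaker on the brush stand and hold the brush up at the mark

### The job

The long brush on the telescoping stand is locked half-way down in the glass beaker. Take the grip block at the top of the stand so that its lock button is squeezed in, and scrub: push the brush to the bottom of the beaker, draw it up almost to the rim, and push it to the bottom again. Then extend the stand until the lower edge of the broad band on the inner tube is level with the rim of the collar, and finish while still holding it there with the button squeezed, leaving the beaker standing in its socket and the loose parts round about where they are.

Things in the scene. Friction and masses are not known exactly. Their poses are not given: they have to be found in the camera images.
- grip_centre (a point): Where to pinch the grip block: its centre, half-way up. Black block on top of the inner tube, 34 (x) by 26 (y) by 42 mm high. The lock button is on its -x face (robot side): close a gripper pointing down along this frame's x, 41 mm over block and button, 36 mm with the button in. Below the block a cross arm (18 mm thick, 14 high) runs to +y. Height over the bench: 216 mm plus extension.
- extension (a joint): Extension of the stand in m, straight up: 0 fully in (end stop, brush tip 8 mm over the beaker's floor), 0.125 fully out. 0.100: lower edge of the broad band level with the collar's rim. Clamped (over 20 N, after up to 8 mm of slack into the next catch) while the button is out; with it in, the moving part (about 0.37 kg, 1 N friction) sinks unless held. Rings every 20 mm, thin but for the one at 100.
- lock_button (a joint): Travel of the lock button in m: 0 out (clamped), 0.005 fully squeezed in. Ribbed steel plate, 16 mm wide and 26 mm high, standing 7 mm out of the -x face of the grip block at its mid height; moves along +x of the block. Spring 10 N at the start of travel, 13 N at the end; the clamp lets go by 3 mm.
- collar_rim (a point): Centre of the upper rim of the fixed outer tube's collar (black, 35 mm across, 18 mm high), 170 mm above the bench, on the tube's axis; the inner tube (aluminium, 22 mm across) comes out of it. Axes as the stand's: beaker at +y. The stand's base plate is 110 x 200 x 12 mm, screwed down.
- band_edge (a point): Lower edge of the broad black band (6 mm high; the other scale rings are 1.5 mm) on the inner tube, on the tube's axis; hidden in the outer tube until the stand is extended.
- brush_tip (a point): Lower end of the brush, on its axis. Brush head 44 mm across and 60 mm long on a 6 mm steel rod that hangs from the cross arm.
- stand: The whole brush stand, screwed down: base plate 110 x 200 x 12 mm, outer tube (29 mm across), inner tube, cross arm, brush, grip block. Origin: on the tube's axis at bench height; beaker socket at +y, button side -x.
- beaker: Open straight glass beaker, 68 mm outside, 62 mm inside, 95 mm high, floor 5 mm thick; loose, standing in a 6 mm high socket ring on the base, 90 mm to +y of the tube, 12 mm above the bench. Origin: centre of its underside, z up.
- chuck: Bystander: grey drill chuck, 43 mm across, 51 mm high, standing on the bench; origin at the centre of its underside.
- armature: Bystander: motor armature, 143 mm long, 39 mm thick, lying; origin at the centre of its underside.
- gear: Bystander: small steel gear, 34 mm across, 17 mm high; origin at the centre of its underside.
There are look-alikes about, which are no part of the job. Of the things that look like the beaker, the largest one is meant.

How it is judged:
On the way, in this order (a step that is already met when the one before it is completed fails the run):
1. button squeezed in by the fingers and the brush pushed to the bottom of the beaker (extension under 12 mm) (value of joint extension below 0.012 m and contact force between the fingers and stand above 3 N and value of joint lock_button above 0.003 m and angle between beaker's own z axis and vertical below 0.1 rad and horizontal distance between beaker and brush_tip below 0.012 m), for 0.1 s.
2. brush drawn up, tip over 55 mm above the beaker's floor (value of joint extension above 0.05 m and contact force between the fingers and stand above 3 N and value of joint lock_button above 0.003 m and angle between beaker's own z axis and vertical below 0.1 rad and horizontal distance between beaker and brush_tip below 0.012 m), for 0.1 s.
3. brush pushed to the bottom again (all of step 1), for 0.1 s.
At the end, for the whole second after the job is handed in: The fingers still hold the grip block (over 3 N) with the lock button in (over 3 mm), the stand is at rest at the broad band (extension 100 mm, 5 mm either way), and the beaker stands upright in its socket under the brush (within 12 mm) (value of joint extension between 0.095 and 0.105 m and velocity of joint extension between -0.01 and 0.01 m/s and contact force between the fingers and stand above 3 N and value of joint lock_button above 0.003 m and angle between beaker's own z axis and vertical below 0.1 rad and horizontal distance between beaker and brush_tip below 0.012 m and height (world z) of beaker between 0.008 and 0.016 m); the arm keeps its last pose, push and grip.
It fails at once if the beaker is knocked out of its socket or tipped (angle between beaker's own z axis and vertical above 0.25 rad or distance of beaker from where it was at the start of the episode above 0.03 m).
It fails at once if a loose part nearby is disturbed (distance of any of chuck, armature, gear from where it was at the start of the episode above 0.025 m).
It also fails if it takes over 38 s, if anything falls off the work surface, if the arm or the gripper's body presses on something with over 40 N, if the wrist force passes 120 N, or if a joint passes its speed limit or range.

### The arm

A 6-joint arm with a two-finger parallel gripper is mounted at the origin on a cart in front of the work surface, level with it; the furniture and walls round the work are solid. World frame = base frame: x ahead of the robot, y to its left, z up, the work surface at z = 0. Lengths are in m, angles in rad, forces in N, time in s.
With the tool pointing down it reaches from about 0.35 to 0.775 m from the base axis. Payload 5.5 kg.
Tool frame: the origin (TCP) lies at the very end of the fingers, on their centre line; the grasp point (between the pads) lies env.pinch_z behind it (env.pinch_z is the distance from the TCP to the grasp point, in m); z points along the fingers, y is the line along which they close (so a half turn about z gives the same grasp; the last joint's range is limited). The gripper opens to 85 mm and grips with 20 to 120 N. Pads are 22 mm wide; open, the fingers measure 114 mm over their backs; the gripper's body (76 mm by 85 mm) begins 54 mm behind the grasp point. The pads swing forward as they close: fully open they stand 13 mm farther back than shut.
Start: joints at [1.005, 0.313, 0.046, 1.304, 0, 1.431], TCP at [0.238, 0.524, 0.199] pointing down, gripper open.
Joint ranges: [-2.76, 2.76], [-0.86, 1.69], [-1.03, 1.26], [-2.2, 2.34], [-1.47, 1.5], [-3.14, 3.14]. Speed limits (rad/s): [2.57, 2.57, 3.14, 3.14, 3.14, 3.14].

### API

Orientations are given as a unit quaternion [w, x, y, z].
In Python, from workcell import env, eyes gives the robot as it stands.
- The arm moves only by the shell command python3 -m jog 'ROWS' [FORCE]. ROWS is JSON, one flat list of numbers, 7 for each row, row after row: the shift along the world's x, y, z as a fraction of full scale, then the turn, a rotation vector about the world's x, y, z as a fraction of full scale, then the opening, from -1 (shut) to 1 (fully open), so that 0 is half open. A call has 1 to 12 rows; each row is the pose to reach, as a shift and turn from the pose commanded when the call began, turning the shorter way round; what a row does not reach only later rows make up. Full scale, the value 1, is 20 cm for a shift and pi rad for a turn. A row lasts 1/12 s, in which the tool goes at most 41.7 mm and 7.16 degrees, less where a joint would pass 70% of its speed; a pose out of reach is approached as far as the arm can. A call with a number of a shift or a turn outside -1 to 1 is refused whole. A call with a gripper value outside its range is refused whole. The fingers move at their own pace and stop on an object; FORCE is the grip in N (left out, the last holds). Time passes only in rows, so rows that repeat a pose let the fingers close. It gives the time, the measured TCP pose, the force, the opening and the grip force at its end, in the units of the state.
- env.get_state(): the state, without advancing time (a new reading comes with each control period).
- eyes.read_camera(name): name is "side" or "top" or "wrist"; returns (picture, depth): 384x512x3 uint8, red, green, blue; 384x512 float32, m along the optical axis (not along the pixel's ray), 0 where there is no reading.
- eyes.calibration(name): a dict with "fx", "fy", "cx", "cy" (pixels), "R" (3x3) and "t" (3): a world point X has camera coordinates R X + t; the wrist camera has in their place "tool_from_camera" (4x4, takes a point from camera to tool coordinates, whose origin is the TCP and whose axes are the flange's). Camera axes: x right, y down, z forward; pixel columns grow to the right and rows downward; lengths in m; the calibration is good to about 2 mm. A picture is of the moment at which its call begins: read the wrist's pose just before it. calibration takes no time and is no camera call.
- env.hand_in(): hands the job in; it is judged then, once.
The state is a dict: "clock": time; "joint_pos": joint angles; "qvel": joint speeds; "tau": joint torques, N m; "tcp_pos": TCP position; "orientation": TCP orientation; "wrist_force": force on the tool from outside, world axes, zero at the start; "ft_torque": the same for the moment, N m; "finger_gap": finger opening in m; "grip_force": force on a finger pad.
Only numpy, scipy, OpenCV 4.12 (cv2) and the standard library are available. Lean on these libraries where they do the work, as an engineer would, in place of code of your own. Each camera call takes 0.05 s, during which the arm holds its last target. There are 200 camera calls.

## Working session

There is one attempt and no reset: what is moved stays moved. The work goes in short steps, Python scripts to look and compute and a shell command to move; the robot and the scene stay as the last step left them, time stands still between calls to the robot, and variables do not carry over. Pictures are saved under pics/ and viewed, at most 10 in all, crops included, and the job is handed in when it is done.

```bash
mkdir -p pics; python3 - <<'E'
from workcell import env, eyes
import cv2,numpy as np
s=env.get_state();print({k:np.round(v,3).tolist() for k,v in s.items()},env.pinch_z)
for n in("side","top"):
    p,d=eyes.read_camera(n);cv2.imwrite(f"pics/{n}0.png",p[:,:,::-1]);np.save(f"pics/{n}0.npy",d)
    print(n,eyes.calibration(n))
E
```

```text
{'clock': 0.0, 'joint_pos': [1.005, 0.314, 0.045, 1.304, -0.0, 1.431], 'qvel': [0.002, 0.002, -0.0, -0.0, 0.0, 0.001], 'tau': [-0.002, -48.064, 29.853, 0.02, -0.0, 0.0], 'tcp_pos': [0.237, 0.523, 0.198], 'orientation': [-0.0, 0.211, 0.977, -0.001], 'wrist_force': [0.043, 0.16, 0.022], 'ft_torque': [0.011, -0.032, -0.009], 'grip_force': 0.0, 'finger_gap': 0.086} 0.0187
side {'fx': 352.03191881127793, 'fy': 352.03191881127793, 'cx': 255.1069570031275, 'cy': 195.8200113755518, 'R': array([[-0.99685698, -0.07544127,  0.02418199],
       [-0.05502451,  0.43973001, -0.89644287],
       [ 0.05699524, -0.89495594, -0.44249905]]), 't': array([0.56649577, 0.13451255, 1.09462472])}
top {'fx': 485.18660858385056, 'fy': 485.18660858385056, 'cx': 241.87410233399112, 'cy': 181.0402797518202, 'R': array([[ 0.00636812, -0.99997246,  0.00381035],
       [-0.99203447, -0.00679686, -0.12578324],
       [ 0.12580567, -0.002979  , -0.99205043]]), 't': array([0.04346777, 0.57279619, 1.4770328 ])}
```

View pics/side0.png

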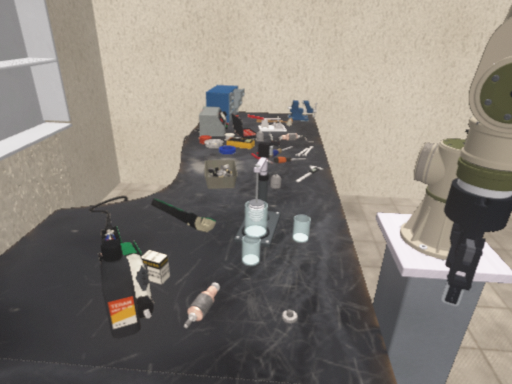

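View pics/top0.png

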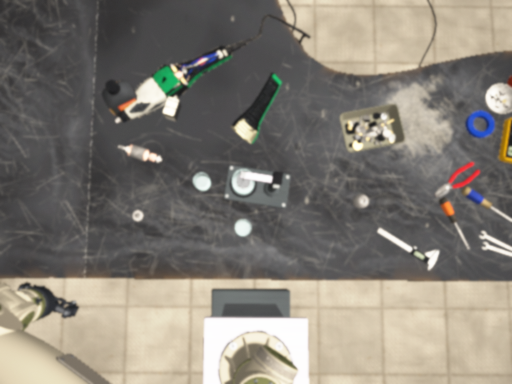

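Side view: the stand is at about (262,190). The beaker candidates are (256,218) in the socket, (302,228) and (251,248); in the top view they are (242,181), (243,228) and (202,181). The one under the brush on the base plate is the largest, so it fits. I'll confirm it in a crop.

```bash
python3 - <<'E'
import cv2,numpy as np
a=cv2.imread("pics/top0.png")[155:225,190:310];b=cv2.imread("pics/side0.png")[150:270,220:320]
a=cv2.resize(a,(480,280),interpolation=3);b=cv2.resize(b,(300,360),interpolation=3)
c=np.zeros((360,780,3),np.uint8);c[:280,:480]=a;c[:,480:]=b;cv2.imwrite("pics/crop1.png",c)
from workcell import eyes
K=eyes.calibration("top");d=np.load("pics/top0.npy")
v,u=np.mgrid[150:235,190:300];z=d[150:235,190:300]
P=np.stack([(u-K["cx"])*z/K["fx"],(v-K["cy"])*z/K["fy"],z],-1)
W=(P-K["t"])@K["R"]
np.save("pics/W.npy",W)
m=(W[...,2]>.2)
print(np.c_[u[m],v[m],(W[m]*1000).round()].astype(int)[::4].tolist())
E
```

```text
[[244, 150, 382, 52, 1537], [207, 158, 382, 52, 1537], [245, 170, 382, 52, 1537], [224, 172, 382, 52, 1537], [244, 172, 574, 42, 221], [276, 172, 568, -42, 266], [240, 173, 570, 53, 227], [244, 173, 570, 42, 228], [248, 173, 570, 31, 227], [273, 173, 565, -34, 272], [277, 173, 565, -45, 268], [281, 173, 565, -55, 268], [243, 174, 567, 45, 235], [247, 174, 568, 34, 229], [251, 174, 568, 23, 222], [255, 174, 568, 12, 224], [273, 174, 563, -34, 267], [277, 174, 563, -45, 268], [281, 174, 563, -55, 267], [242, 175, 565, 48, 226], [246, 175, 564, 37, 231], [250, 175, 565, 26, 227], [254, 175, 564, 15, 232], [258, 175, 565, 4, 228], [262, 175, 566, -7, 224], [274, 175, 560, -37, 265], [278, 175, 559, -47, 273], [282, 175, 560, -58, 267], [243, 176, 561, 45, 234], [247, 176, 562, 34, 227], [251, 176, 562, 23, 229], [255, 176, 562, 12, 228], [259, 176, 562, 1, 230], [263, 176, 563, -10, 226], [267, 176, 563, -21, 223], [272, 176, 558, -32, 262], [276, 176, 557, -42, 272], [280, 176, 557, -53, 270], [242, 177, 559, 48, 228], [246, 177, 560, 37, 226], [250, 177, 559, 26, 229], [254, 177, 559, 
[... 1042 characters left out ...]
278, 181, 544, -47, 268], [265, 182, 547, -16, 219], [269, 182, 547, -26, 223], [273, 182, 541, -34, 270], [277, 182, 541, -45, 267], [281, 182, 542, -56, 264], [274, 183, 539, -37, 264], [278, 183, 538, -47, 270], [272, 184, 536, -32, 264], [276, 184, 536, -42, 268], [280, 184, 536, -52, 270], [274, 185, 534, -37, 260], [278, 185, 534, -48, 262], [273, 186, 532, -35, 257], [277, 186, 532, -46, 256], [273, 187, 529, -35, 258], [277, 187, 529, -45, 258], [274, 188, 527, -38, 255], [199, 189, 382, 52, 1537], [274, 191, 382, 52, 1537], [255, 202, 382, 52, 1537], [237, 206, 382, 52, 1537], [258, 214, 382, 52, 1537], [280, 217, 382, 52, 1537], [203, 220, 382, 52, 1537], [282, 233, 382, 52, 1537]]
```

View pics/crop1.png

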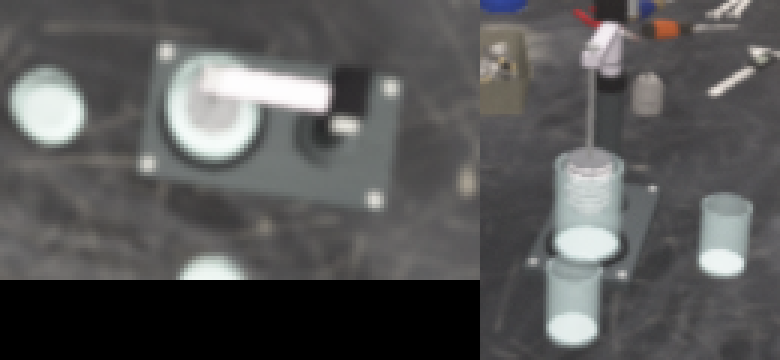

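The enlarged crop confirms it: the beaker under the brush on the base plate (crop 215,105) is clearly larger than the other two. Next I compute the pose and start the transit.

```bash
python3 -m jog '[0,-0.3,0.9,0,0,0,1, 0.5,-1,0.9,0,0,-0.14,1,0.5,-1,0.9,0,0,-0.14,1,0.5,-1,0.9,0,0,-0.14,1,0.5,-1,0.9,0,0,-0.14,1,0.5,-1,0.9,0,0,-0.14,1,0.5,-1,0.9,0,0,-0.14,1,0.5,-1,0.9,0,0,-0.14,1,0.5,-1,0.9,0,0,-0.14,1,0.5,-1,0.9,0,0,-0.14,1]' 40
python3 - <<'E'
import cv2,numpy as np
from workcell import eyes
K=eyes.calibration("top");W=np.load("pics/W.npy")
def pl(u,v,z):
    r=K["R"].T@np.array([(u-K["cx"])/K["fx"],(v-K["cy"])/K["fy"],1]);c=-K["R"].T@K["t"]
    return (c+r*(z-c[2])/r[2])[:2]
S=[pl(190+a/4,155+b/4,.013) for a,b in((165,50),(392,88),(375,201),(148,163))]
print(np.round(S,4),np.degrees([np.arctan2(*(S[0]-S[1])),np.arctan2(*(S[3]-S[2]))]))
m=(W[...,2]>.25)&(W[...,2]<.3);p=W[m][:,:2].astype(np.float32)
print(cv2.minAreaRect(p*1000),np.median(W[m][:,2]))
m=(W[...,2]>.215)&(W[...,2]<.24);print(cv2.minAreaRect(W[m][:,:2].astype(np.float32)*1000))
E
```

```text
clock: 0.93
tcp_pos: [0.3376, 0.3237, 0.3786]
orientation: [-0.0, 0.42, 0.908, 0.0]
wrist_force: [-0.4, 0.9, 0.4]
finger_gap: 0.0853
grip_force: 0.0
[[ 0.6186  0.0812]
 [ 0.5893 -0.099 ]
 [ 0.4995 -0.0851]
 [ 0.5283  0.0938]] [9.20980995 9.15160977]
((547.185302734375, -43.34008026123047), (25.807958602905273, 42.35654830932617), 81.80548858642578) 0.26772829407441134
((556.4152221679688, -0.9407730102539062), (111.4212417602539, 29.17095184326172), 72.5516357421875)
```

```bash
R='x'; python3 -m jog '[0.52,-0.92,0.05,0,0,-0.14,1,0.52,-0.92,0.05,0,0,-0.14,1,0.52,-0.92,0.05,0,0,-0.14,1,0.52,-0.92,0.05,0,0,-0.14,1,0.52,-0.92,0.05,0,0,-0.14,1,0.52,-0.92,0.05,0,0,-0.14,1,0.52,-0.92,0.05,0,0,-0.14,1]'
python3 -m jog '[0.52,-0.91,0.05,0,0,-0.136,1,0.52,-0.91,0.05,0,0,-0.136,1,0.52,-0.91,0.05,0,0,-0.136,1,0.52,-0.91,0.05,0,0,-0.136,1,0.52,-0.91,0.05,0,0,-0.136,1,0.52,-0.91,0.05,0,0,-0.136,1,0.52,-0.91,0.05,0,0,-0.136,1,0.52,-0.91,0.05,0,0,-0.136,1,0.52,-0.91,0.05,0,0,-0.136,1,0.52,-0.91,0.05,0,0,-0.136,1]'
python3 - <<'E'
from workcell import env, eyes
import cv2,numpy as np
s=env.get_state();p,d=eyes.read_camera("wrist")
cv2.imwrite("pics/w1.png",p[:,:,::-1]);K=eyes.calibration("wrist")
from scipy.spatial.transform import Rotation as R
M=R.from_quat(np.roll(s["orientation"],-1)).as_matrix();T=np.array(K["tool_from_camera"])
v,u=np.mgrid[:384,:512];C=np.stack([(u-K["cx"])*d/K["fx"],(v-K["cy"])*d/K["fy"],d],-1)
W=(C@T[:3,:3].T+T[:3,3])@M.T+s["tcp_pos"];np.save("pics/Ww1.npy",W)
print(s["tcp_pos"],M.round(3)[:,1],T.round(3))
for lo,hi in((.258,.28),(.245,.28),(.215,.24)):
    m=(W[...,2]>lo)&(W[...,2]<hi)&(abs(W[...,0]-.55)<.08)&(d>.05)&(abs(W[...,1]+.02)<.12)
    m=cv2.erode(m.astype(np.uint8),np.ones((3,3)))>0
    print(m.sum(),u[m].mean(),v[m].mean(),cv2.minAreaRect(W[m][:,:2].astype(np.float32)*1000),np.median(W[m][:,2]))
E
```

```text
clock: 1.52
tcp_pos: [0.442, 0.139, 0.3871]
orientation: [-0.001, 0.608, 0.794, -0.001]
wrist_force: [-0.1, 1.1, -0.9]
finger_gap: 0.0854
grip_force: 0.0
clock: 2.35
tcp_pos: [0.5449, -0.0401, 0.3996]
orientation: [0.0, 0.761, 0.649, 0.0]
wrist_force: [-0.7, 0.2, 0.3]
finger_gap: 0.0853
grip_force: 0.0
[ 0.54492382 -0.04005635  0.39960424] [ 0.987 -0.158  0.   ] [[ 0.    -0.961 -0.277  0.069]
 [ 1.    -0.     0.001 -0.   ]
 [-0.001 -0.277  0.961 -0.175]
 [ 0.     0.     0.     1.   ]]
652 253.33128834355827 184.68098159509202 ((545.9149780273438, -46.40617370605469), (23.84714126586914, 38.57999801635742), 81.3786849975586) 0.2680083003401572
727 253.0770288858322 183.58596973865198 ((545.4059448242188, -46.28749465942383), (23.9325008392334, 39.588470458984375), 81.53111267089844) 0.2678630590092732
915 254.84371584699454 131.57814207650273 ((558.0465698242188, 6.246021270751953), (85.02179718017578, 15.384855270385742), 81.5918960571289) 0.2263879904532573
```

View pics/w1.png

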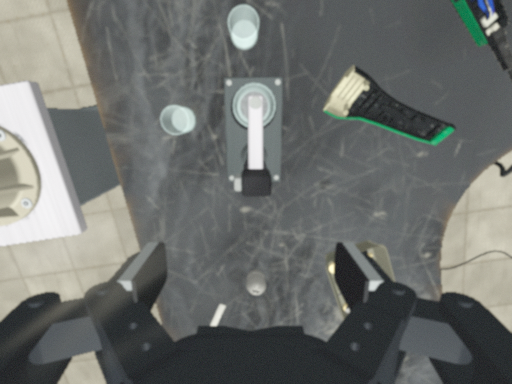

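Wrist view: block at (256,180), button to its left at (238,184), axes aligned with the fingers. Descend, then close.

```bash
python3 -m jog '[0.018,-0.03,0,0,0,0,1,0.018,-0.03,-0.2,0,0,0,1,0.018,-0.03,-0.4,0,0,0,1,0.018,-0.03,-0.6,0,0,0,1,0.018,-0.03,-0.75,0,0,0,1,0.018,-0.03,-0.85,0,0,0,1,0.018,-0.03,-0.85,0,0,0,1,0.018,-0.03,-0.85,0,0,0,1]' 40
python3 -m jog '[0,0,0,0,0,0,-1,0,0,0,0,0,0,-1,0,0,0,0,0,0,-1,0,0,0,0,0,0,-1,0,0,0,0,0,0,-1,0,0,0,0,0,0,-1,0,0,0,0,0,0,-1,0,0,0,0,0,0,-1,0,0,0,0,0,0,-1,0,0,0,0,0,0,-1]' 40
python3 - <<'E'
from workcell import env, eyes
import cv2,numpy as np
p,d=eyes.read_camera("side");b=cv2.resize(p[130:280,200:350,::-1],(600,600),interpolation=3);cv2.imwrite("pics/s2.png",b)
E
```

```text
clock: 3.07
tcp_pos: [0.5484, -0.048, 0.2289]
orientation: [-0.001, 0.762, 0.648, -0.001]
wrist_force: [-0.2, -0.1, 0.8]
finger_gap: 0.0852
grip_force: 0.0
clock: 3.9
tcp_pos: [0.5507, -0.0486, 0.2306]
orientation: [0.002, 0.762, 0.648, 0.001]
wrist_force: [3.3, -0.1, 5.5]
finger_gap: 0.0327
grip_force: 41.0
```

View pics/s2.png

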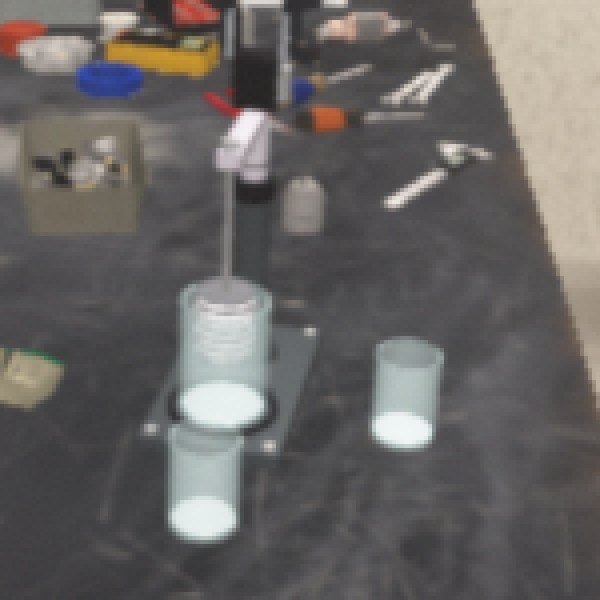

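The fingers are on the block (gap 33 mm, 41 N) and the beaker is upright. Push down.

```bash
python3 -m jog '[0,0,-0.02,0,0,0,-1,0,0,-0.04,0,0,0,-1,0,0,-0.06,0,0,0,-1,0,0,-0.08,0,0,0,-1,0,0,-0.1,0,0,0,-1,0,0,-0.12,0,0,0,-1,0,0,-0.125,0,0,0,-1,0,0,-0.125,0,0,0,-1,0,0,-0.125,0,0,0,-1,0,0,-0.125,0,0,0,-1]'
cat > look.py <<'E'
import sys
from workcell import env, eyes
import numpy as np
K=eyes.calibration("top");p,d=eyes.read_camera("top")
v,u=np.mgrid[150:215,215:300];z=d[150:215,215:300]
P=np.stack([(u-K["cx"])*z/K["fx"],(v-K["cy"])*z/K["fy"],z],-1);W=(P-K["t"])@K["R"]
# cross-arm strip, clear of gripper: top was 226 mm at extension ~30
m=(abs(W[...,0]-.560)<.012)&(W[...,1]>.005)&(W[...,1]<.035)&(W[...,2]>.15)&(W[...,2]<.4)
print("arm top z",np.median(W[m][:,2]),m.sum())
s=env.get_state();print(s["clock"],s["tcp_pos"],s["wrist_force"],s["finger_gap"],s["grip_force"])
E
python3 look.py; python3 -c "
import numpy as np
W=np.load('pics/W.npy')
m=(abs(W[...,0]-.560)<.012)&(W[...,1]>.005)&(W[...,1]<.035)&(W[...,2]>.15)&(W[...,2]<.4)
print('at start',np.median(W[m][:,2]),m.sum())"
```

```text
clock: 4.78
tcp_pos: [0.5507, -0.0486, 0.2058]
orientation: [0.002, 0.762, 0.648, 0.001]
wrist_force: [2.8, 0.1, 8.9]
finger_gap: 0.0323
grip_force: 41.3
arm top z 0.20144737464650256 73
4.8333 [ 0.55068268 -0.04863074  0.20577961] [2.3969091  0.1174156  7.56926135] 0.03211414641779271 41.3361257314682
at start 0.2264492876340174 77
```

Extension is about 6 mm: the arm moved freely by 25 mm, so the lock is released. Draw up to about 66 mm, then push down again.

```bash
python3 -m jog '[0,0,0.03,0,0,0,-1,0,0,0.07,0,0,0,-1,0,0,0.11,0,0,0,-1,0,0,0.15,0,0,0,-1,0,0,0.19,0,0,0,-1,0,0,0.23,0,0,0,-1,0,0,0.27,0,0,0,-1,0,0,0.3,0,0,0,-1,0,0,0.3,0,0,0,-1,0,0,0.3,0,0,0,-1,0,0,0.3,0,0,0,-1,0,0,0.3,0,0,0,-1]'; python3 look.py
python3 -m jog '[0,0,-0.03,0,0,0,-1,0,0,-0.07,0,0,0,-1,0,0,-0.11,0,0,0,-1,0,0,-0.15,0,0,0,-1,0,0,-0.19,0,0,0,-1,0,0,-0.23,0,0,0,-1,0,0,-0.27,0,0,0,-1,0,0,-0.3,0,0,0,-1,0,0,-0.3,0,0,0,-1,0,0,-0.3,0,0,0,-1,0,0,-0.3,0,0,0,-1,0,0,-0.3,0,0,0,-1]'; python3 look.py
```

```text
clock: 5.83
tcp_pos: [0.5504, -0.0486, 0.2633]
orientation: [0.0, 0.762, 0.648, 0.0]
wrist_force: [7.1, -0.4, -0.9]
finger_gap: 0.0317
grip_force: 50.0
arm top z 0.2582325569341896 85
5.8833 [ 0.55040108 -0.04854697  0.26327117] [ 6.40978765 -0.86387075 -1.57296017] 0.03209652765673399 49.93951141834259
clock: 6.88
tcp_pos: [0.5506, -0.0486, 0.2048]
orientation: [0.001, 0.762, 0.648, 0.001]
wrist_force: [6.0, -0.6, 3.6]
finger_gap: 0.0318
grip_force: 52.1
arm top z 0.2002057239097578 75
6.9333 [ 0.55057972 -0.04862312  0.20472651] [ 4.66507395 -1.43630943  3.64066043] 0.03220295937628978 52.06409811973572
```

```bash
python3 -m jog '[0,0,0.03,0,0,0,-1,0,0,0.07,0,0,0,-1,0,0,0.12,0,0,0,-1,0,0,0.17,0,0,0,-1,0,0,0.22,0,0,0,-1,0,0,0.27,0,0,0,-1,0,0,0.32,0,0,0,-1,0,0,0.37,0,0,0,-1,0,0,0.42,0,0,0,-1,0,0,0.46,0,0,0,-1,0,0,0.475,0,0,0,-1,0,0,0.475,0,0,0,-1]'
python3 -m jog '[0,0,0,0,0,0,-1,0,0,0,0,0,0,-1,0,0,0,0,0,0,-1]'; python3 look.py
python3 - <<'E'
from workcell import eyes
import cv2
p,d=eyes.read_camera("side");cv2.imwrite("pics/s3.png",cv2.resize(p[130:220,235:295,::-1],(400,600),interpolation=3))
E
```

```text
clock: 7.93
tcp_pos: [0.5493, -0.0484, 0.3004]
orientation: [0.001, 0.762, 0.648, 0.0]
wrist_force: [-0.9, 0.5, -0.0]
finger_gap: 0.0002
grip_force: 0.0
clock: 8.18
tcp_pos: [0.5488, -0.0482, 0.2985]
orientation: [-0.0, 0.762, 0.648, -0.0]
wrist_force: [-0.3, -0.3, 0.6]
finger_gap: 0.0001
grip_force: 0.0
arm top z 0.23577330872323304 76
8.2333 [ 0.54879802 -0.04821956  0.29856421] [-0.31877088 -0.88502927  0.36855011] -4.750511717315092e-05 0.0
```

View pics/s3.png

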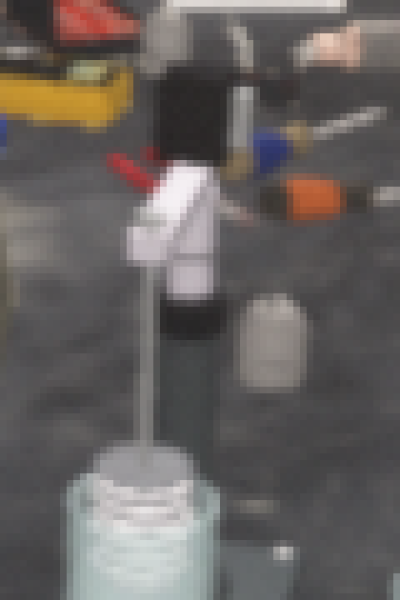

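The crop shows the block at (190,115), slipped out of the fingers at about 41 mm extension: arm top at 236 mm, fingers shut above it. Steps 1–3 had been reached by then, with the beaker upright. The pads gripped too high because they stand back when part-open. I'll go up, reopen, re-measure, and grip lower and harder.

```bash
python3 -m jog '[0,0,0.2,0,0,0,-1,0,0,0.4,0,0,0,1,0,0,0.4,0,0,0,1,0,0,0.4,0,0,0,1,0,0,0.4,0,0,0,1,0,0,0.4,0,0,0,1,0,0,0.4,0,0,0,1,0,0,0.4,0,0,0,1,0,0,0.4,0,0,0,1]'
python3 - <<'E'
from workcell import env, eyes
import cv2,numpy as np
from scipy.spatial.transform import Rotation as R
s=env.get_state();p,d=eyes.read_camera("wrist");K=eyes.calibration("wrist")
cv2.imwrite("pics/w2.png",p[60:330,150:370,::-1].repeat(2,0).repeat(2,1))
M=R.from_quat(np.roll(s["orientation"],-1)).as_matrix();T=np.array(K["tool_from_camera"])
v,u=np.mgrid[:384,:512];C=np.stack([(u-K["cx"])*d/K["fx"],(v-K["cy"])*d/K["fy"],d],-1)
W=(C@T[:3,:3].T+T[:3,3])@M.T+s["tcp_pos"]
print(s["tcp_pos"],s["finger_gap"])
for lo,hi in((.27,.29),(.25,.29),(.225,.245)):
    m=(W[...,2]>lo)&(W[...,2]<hi)&(abs(W[...,0]-.55)<.08)&(d>.05)&(abs(W[...,1]+.02)<.12)
    m=cv2.erode(m.astype(np.uint8),np.ones((2,2)))>0
    print(m.sum(),u[m].mean(),v[m].mean(),cv2.minAreaRect(W[m][:,:2].astype(np.float32)*1000),np.median(W[m][:,2]))
E
python3 look.py
```

```text
clock: 9.03
tcp_pos: [0.5488, -0.0482, 0.3783]
orientation: [-0.001, 0.762, 0.648, -0.0]
wrist_force: [0.2, 0.1, -0.3]
finger_gap: 0.0853
grip_force: 0.0
[ 0.54878794 -0.04822685  0.37826754] 0.08526554391872382
773 251.7542043984476 185.15782664941784 ((550.255615234375, -47.6623649597168), (25.059694290161133, 33.84331130981445), 80.07270050048828) 0.27694036605440797
1004 249.13147410358565 183.48605577689244 ((546.29443359375, -47.088584899902344), (25.4947509765625, 41.3581428527832), 81.74089050292969) 0.27658500443834955
1204 251.02906976744185 126.32059800664452 ((558.1209106445312, 6.162631988525391), (84.53732299804688, 16.08260726928711), 81.23561096191406) 0.23529880086626723
arm top z 0.2353392705202555 76
9.1333 [ 0.54893732 -0.04826289  0.37870243] [ 0.11719449  0.39374161 -0.50917852] 0.08538678307423311 0.0
```

View pics/w2.png

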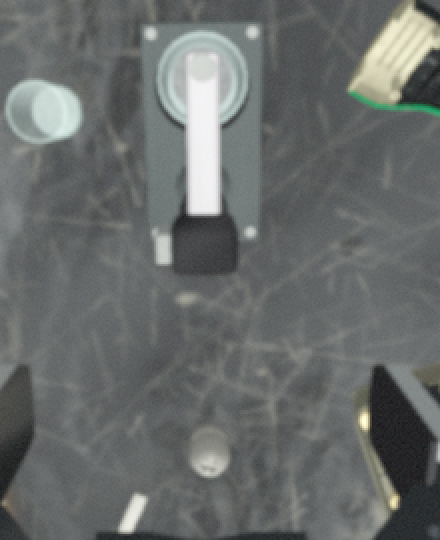

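Wrist view: the block is at crop (207,243) with its button at (163,248), and the beaker is in place under the brush. Block centre is (0.550,-0.0475), top at 277 mm. Descend about 7 mm deeper relative to the block and grip with 80 N.

```bash
python3 -m jog '[0.005,0.003,-0.15,0,0,0,1,0.005,0.003,-0.35,0,0,0,1,0.005,0.003,-0.55,0,0,0,1,0.005,0.003,-0.68,0,0,0,1,0.005,0.003,-0.735,0,0,0,1,0.005,0.003,-0.735,0,0,0,1,0.005,0.003,-0.735,0,0,0,1]' 80
python3 -m jog '[0,0,0,0,0,0,-1,0,0,0,0,0,0,-1,0,0,0,0,0,0,-1,0,0,0,0,0,0,-1,0,0,0,0,0,0,-1,0,0,0,0,0,0,-1,0,0,0,0,0,0,-1,0,0,0,0,0,0,-1,0,0,0,0,0,0,-1,0,0,0,0,0,0,-1]' 80; python3 look.py
```

```text
clock: 9.72
tcp_pos: [0.5497, -0.0476, 0.2318]
orientation: [-0.001, 0.762, 0.648, -0.0]
wrist_force: [-0.3, 0.5, 0.2]
finger_gap: 0.0853
grip_force: 0.0
clock: 10.55
tcp_pos: [0.5507, -0.0478, 0.2328]
orientation: [0.001, 0.762, 0.648, 0.001]
wrist_force: [1.2, -0.5, 5.5]
finger_gap: 0.0312
grip_force: 82.3
arm top z 0.23153128522583166 77
10.6 [ 0.55070471 -0.04784002  0.23277437] [ 0.69165418 -0.71944061  4.90907585] 0.03155463158756323 82.3448793895659
```

```bash
python3 -m jog '[0,0,0.02,0,0,0,-1,0,0,0.04,0,0,0,-1,0,0,0.06,0,0,0,-1,0,0,0.08,0,0,0,-1,0,0,0.1,0,0,0,-1,0,0,0.12,0,0,0,-1,0,0,0.14,0,0,0,-1,0,0,0.14,0,0,0,-1]'; python3 look.py
```

```text
clock: 11.27
tcp_pos: [0.5505, -0.0478, 0.2574]
orientation: [-0.001, 0.762, 0.648, -0.001]
wrist_force: [4.0, -0.7, -3.4]
finger_gap: 0.0312
grip_force: 86.6
arm top z 0.25589989817078523 83
11.3167 [ 0.55056555 -0.04780567  0.25828701] [ 3.91431336 -1.14717656 -3.30290567] 0.0314081980031831 86.59243865236931
```

```bash
python3 -m jog '[0,0,0.02,0,0,0,-1,0,0,0.04,0,0,0,-1,0,0,0.06,0,0,0,-1,0,0,0.08,0,0,0,-1,0,0,0.1,0,0,0,-1,0,0,0.12,0,0,0,-1,0,0,0.14,0,0,0,-1,0,0,0.16,0,0,0,-1,0,0,0.18,0,0,0,-1,0,0,0.19,0,0,0,-1,0,0,0.19,0,0,0,-1,0,0,0.19,0,0,0,-1]'; python3 look.py
python3 - <<'E'
from workcell import eyes
import cv2
p,d=eyes.read_camera("side");cv2.imwrite("pics/s4.png",cv2.resize(p[130:220,235:295,::-1],(400,600),interpolation=3))
E
```

```text
clock: 12.32
tcp_pos: [0.5505, -0.0478, 0.2949]
orientation: [-0.002, 0.762, 0.648, -0.001]
wrist_force: [7.6, -1.0, -17.1]
finger_gap: 0.0307
grip_force: 85.0
arm top z 0.29159357540184 115
12.3667 [ 0.55044969 -0.04779138  0.29492023] [  7.48717505  -0.68415251 -17.26199459] 0.03117921739271523 84.94853496551514
```

View pics/s4.png

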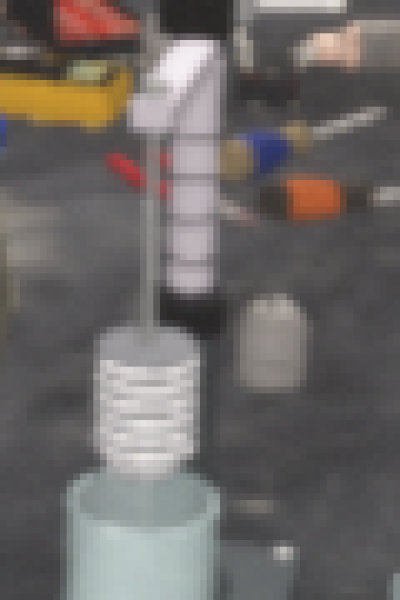

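The crop shows thin rings at rows 138, 180, 218 and 265 and the collar rim at about 297. The broad band isn't clearly out yet, and the brush is above the beaker. A wrist force of −17 N is suspicious, so I'll hold and then nudge down to see whether the stand is free.

```bash
python3 -m jog '[0,0,0,0,0,0,-1,0,0,0,0,0,0,-1,0,0,0,0,0,0,-1]';python3 look.py;  python3 -m jog '[0,0,-0.01,0,0,0,-1,0,0,-0.02,0,0,0,-1,0,0,-0.03,0,0,0,-1,0,0,-0.03,0,0,0,-1,0,0,-0.03,0,0,0,-1]';python3 look.py
```

```text
clock: 12.67
tcp_pos: [0.5505, -0.0478, 0.2949]
orientation: [-0.001, 0.762, 0.648, -0.001]
wrist_force: [7.8, -0.9, -18.2]
finger_gap: 0.0311
grip_force: 84.9
arm top z 0.29173896035357116 114
12.7167 [ 0.55047001 -0.04779972  0.29492902] [  7.98349118  -2.16232916 -18.33500588] 0.031055928469104453 84.94332075119019
clock: 13.13
tcp_pos: [0.5506, -0.0479, 0.2923]
orientation: [0.001, 0.762, 0.648, 0.0]
wrist_force: [5.2, -0.7, -2.9]
finger_gap: 0.0312
grip_force: 86.6
arm top z 0.28983759241854995 113
13.1833 [ 0.55063372 -0.04783106  0.29233578] [ 5.5106364  -1.43807378 -4.29573512] 0.031105216865028353 86.64418939501047
```

```bash
python3 -m jog '[0,0,-0.01,0,0,0,-1,0,0,-0.02,0,0,0,-1,0,0,-0.03,0,0,0,-1,0,0,-0.04,0,0,0,-1,0,0,-0.04,0,0,0,-1,0,0,-0.04,0,0,0,-1]';python3 look.py
```

```text
clock: 13.68
tcp_pos: [0.5507, -0.0479, 0.2862]
orientation: [0.002, 0.762, 0.648, 0.001]
wrist_force: [3.7, -1.7, -1.6]
finger_gap: 0.0313
grip_force: 88.5
arm top z 0.28407665212763067 111
13.7333 [ 0.55066366 -0.04787864  0.28523512] [ 5.27088772 -1.1620061  -4.8326654 ] 0.031084592316006576 86.55818743631244
```

The stand runs freely downward (button in). Raise it again slowly and watch the force.

```bash
for i in 1; do python3 -m jog '[0.005,0,0.01,0,0,0,-1,0.005,0,0.02,0,0,0,-1,0.005,0,0.03,0,0,0,-1,0.005,0,0.03,0,0,0,-1]'; done; python3 look.py
python3 -m jog '[0,0,0.01,0,0,0,-1,0,0,0.02,0,0,0,-1,0,0,0.02,0,0,0,-1,0,0,0.02,0,0,0,-1]'; python3 look.py
python3 -m jog '[0,0,0.01,0,0,0,-1,0,0,0.02,0,0,0,-1,0,0,0.02,0,0,0,-1,0,0,0.02,0,0,0,-1]'; python3 look.py
```

```text
clock: 14.07
tcp_pos: [0.5504, -0.0478, 0.2865]
orientation: [-0.002, 0.762, 0.648, -0.002]
wrist_force: [6.5, -2.0, -17.5]
finger_gap: 0.0312
grip_force: 85.0
arm top z 0.28462703483924234 111
14.1167 [ 0.55040776 -0.04778397  0.28646819] [  5.77396121  -1.87977271 -17.37859815] 0.0312791521157302 84.9974012374878
clock: 14.45
tcp_pos: [0.5505, -0.0478, 0.2922]
orientation: [-0.001, 0.762, 0.648, -0.001]
wrist_force: [2.5, -1.2, -2.8]
finger_gap: 0.0311
grip_force: 86.7
arm top z 0.28922924595204114 114
14.5 [ 0.55054612 -0.04779532  0.29294342] [ 2.38819313 -2.12848074 -9.69382547] 0.030835437459254288 85.8988881111145
clock: 14.83
tcp_pos: [0.5504, -0.0478, 0.2949]
orientation: [-0.002, 0.762, 0.648, -0.002]
wrist_force: [6.0, -2.5, -21.9]
finger_gap: 0.0314
grip_force: 84.5
arm top z 0.29273159158568496 111
14.8833 [ 0.55041642 -0.04776051  0.294917  ] [  5.99400229  -2.58967882 -21.94987429] 0.03126199011857435 84.46856260299683
```

```bash
s(){ egrep 'tcp_pos|wrist|gap|grip'|tr '\n' ' ';echo; }
python3 -m jog '[0,0,-0.02,0,0,0,-1,0,0,-0.025,0,0,0,-1]'|s
python3 -m jog '[0,0,-0.02,0,0,0,-1,0,0,-0.025,0,0,0,-1]'|s
python3 -m jog '[0,0,-0.02,0,0,0,-1,0,0,-0.025,0,0,0,-1]'|s
python3 -m jog '[0,0,-0.02,0,0,0,-1,0,0,-0.025,0,0,0,-1]'|s
python3 look.py
python3 -m jog '[0,0,0.02,0,0,0,-1,0,0,0.025,0,0,0,-1]'|s
python3 -m jog '[0,0,0.02,0,0,0,-1,0,0,0.025,0,0,0,-1]'|s
python3 -m jog '[0,0,0.02,0,0,0,-1,0,0,0.025,0,0,0,-1]'|s
python3 look.py
```

```text
tcp_pos: [0.5506, -0.0478, 0.293] wrist_force: [1.5, -1.5, -4.5] finger_gap: 0.0307 grip_force: 86.6 
tcp_pos: [0.5508, -0.0479, 0.2909] wrist_force: [-1.7, -2.1, 10.7] finger_gap: 0.0308 grip_force: 91.6 
tcp_pos: [0.5508, -0.0479, 0.287] wrist_force: [-1.7, -1.9, 2.9] finger_gap: 0.0316 grip_force: 91.6 
tcp_pos: [0.5508, -0.0479, 0.2815] wrist_force: [-3.6, -1.9, 13.2] finger_gap: 0.0311 grip_force: 93.7 
arm top z 0.27875827400034203 112
15.6 [ 0.55081942 -0.04786061  0.28126253] [-1.88064656 -2.38040713  7.17268706] 0.031242456179809572 92.35140058561228
tcp_pos: [0.5507, -0.0478, 0.2839] wrist_force: [0.6, -2.7, -3.4] finger_gap: 0.0313 grip_force: 86.7 
tcp_pos: [0.5505, -0.0478, 0.2862] wrist_force: [2.0, -2.5, -17.3] finger_gap: 0.0316 grip_force: 85.0 
tcp_pos: [0.5505, -0.0478, 0.2906] wrist_force: [0.0, -3.7, -9.4] finger_gap: 0.031 grip_force: 86.1 
arm top z 0.2879409640189181 110
16.15 [ 0.55059803 -0.04779724  0.29193386] [-0.24059731 -3.70435963 -4.18356563] 0.0310228652663787 86.5515661239624
```

The stand follows the arm both ways over 14 mm with no finger slip, so it's unlocked, just sticky. Finish the extension.

```bash
python3 -m jog '[0,0,0.01,0,0,0,-1,0,0,0.02,0,0,0,-1,0,0,0.03,0,0,0,-1,0,0,0.035,0,0,0,-1,0,0,0.035,0,0,0,-1,0,0,0.035,0,0,0,-1]'; python3 look.py
python3 - <<'E'
from workcell import eyes
import cv2
p,d=eyes.read_camera("side");cv2.imwrite("pics/s5.png",cv2.resize(p[130:190,245:285,::-1],(400,600),interpolation=2))
E
```

```text
clock: 16.65
tcp_pos: [0.5507, -0.0478, 0.3011]
orientation: [0.0, 0.762, 0.648, -0.0]
wrist_force: [-1.9, -3.1, -10.2]
finger_gap: 0.0312
grip_force: 85.9
arm top z 0.2984065257207329 115
16.7 [ 0.55072173 -0.04780607  0.30122623] [-2.09639089 -3.89689387 -9.35478521] 0.03099321120722212 85.99207011881259
```

View pics/s5.png

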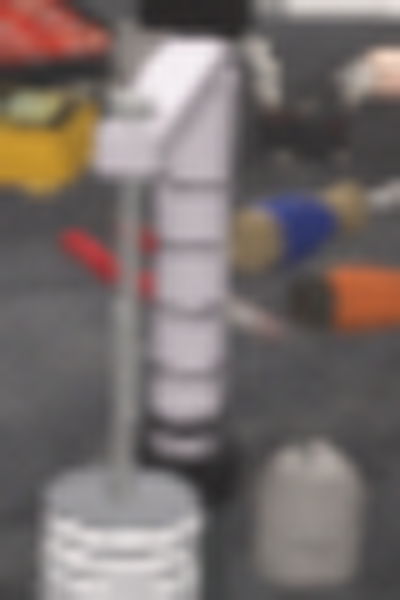

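Band at rows 410–440 with bare tube down to the rim at about 457, so it is about 4 mm too far out (depth gives 103). Lower it 4 mm.

```bash
python3 -m jog '[0,0,-0.01,0,0,0,-1,0,0,-0.02,0,0,0,-1,0,0,-0.025,0,0,0,-1,0,0,-0.025,0,0,0,-1,0,0,-0.025,0,0,0,-1,0,0,-0.025,0,0,0,-1]'; python3 look.py
python3 - <<'E'
from workcell import eyes
import cv2
p,d=eyes.read_camera("side");cv2.imwrite("pics/s6.png",cv2.resize(p[130:190,245:285,::-1],(400,600),interpolation=2))
E
```

```text
clock: 17.25
tcp_pos: [0.5509, -0.0478, 0.2993]
orientation: [0.002, 0.762, 0.648, 0.001]
wrist_force: [-6.0, -2.7, 6.4]
finger_gap: 0.0312
grip_force: 91.5
arm top z 0.2964028978776923 113
17.3 [ 0.55089194 -0.0478569   0.29924598] [-5.8049449  -3.45510431  7.86252081] 0.031257296371808935 91.53137709363364
```

View pics/s6.png

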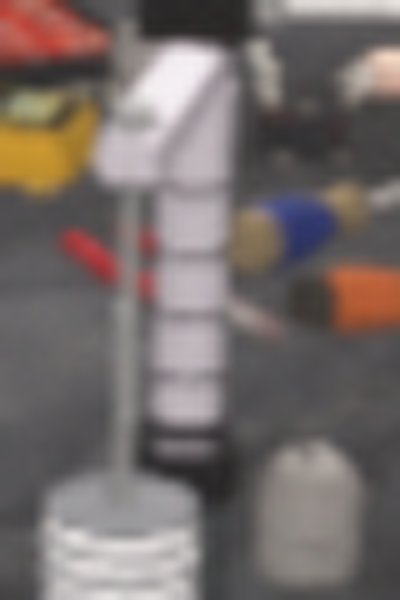

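A thin bare strip is still visible below the band at rows 440–455, so extension is about 101.5–103 mm. One small step more, checked numerically.

```bash
python3 -m jog '[0,0,-0.005,0,0,0,-1,0,0,-0.01,0,0,0,-1,0,0,-0.01,0,0,0,-1,0,0,-0.01,0,0,0,-1,0,0,-0.01,0,0,0,-1,0,0,-0.01,0,0,0,-1]'; python3 look.py
python3 - <<'E'
from workcell import eyes
p,d=eyes.read_camera("side");print(p[145:182,262:267].mean((1,2)).round().astype(int).tolist())
E
```

```text
clock: 17.85
tcp_pos: [0.5509, -0.0479, 0.2986]
orientation: [0.003, 0.762, 0.648, 0.002]
wrist_force: [-6.5, -2.7, 14.6]
finger_gap: 0.0311
grip_force: 94.4
arm top z 0.29607437631080846 116
17.9 [ 0.5509507  -0.0478392   0.29865927] [-7.62218004 -2.52788783 14.05851757] 0.031000079386997913 94.42054548533633
[179, 182, 182, 175, 149, 166, 181, 183, 183, 179, 143, 162, 181, 182, 182, 178, 146, 158, 177, 180, 180, 176, 152, 148, 168, 177, 172, 126, 74, 92, 78, 50, 45, 62, 89, 108, 115]
```

Extension is about 101 mm, inside the tolerance. Relax the residual push, then hand in.

```bash
python3 -m jog '[0,0,0.004,0,0,0,-1,0,0,0.008,0,0,0,-1,0,0,0.008,0,0,0,-1,0,0,0.008,0,0,0,-1,0,0,0.008,0,0,0,-1,0,0,0.008,0,0,0,-1]'; python3 look.py
python3 - <<'E'
from workcell import eyes,env
import numpy as np
print(np.abs(env.get_state()["qvel"]).max())
p,d=eyes.read_camera("side");print(p[165:180,262:267].mean((1,2)).round().astype(int).tolist())
E
```

```text
clock: 18.45
tcp_pos: [0.5509, -0.0478, 0.2989]
orientation: [0.002, 0.762, 0.648, 0.001]
wrist_force: [-5.3, -3.4, 8.6]
finger_gap: 0.031
grip_force: 91.6
arm top z 0.2960488668925566 113
18.5 [ 0.55089111 -0.04783943  0.29892423] [-4.92515962 -3.12927862  7.80120052] 0.030822597242694243 91.60792475799099
0.0015337937073105032
[180, 176, 147, 148, 169, 176, 172, 125, 74, 97, 81, 51, 46, 65, 91]
```

The stand still resists with about 12 N while static, where a free one would rest at about −4 N. The clamp may be engaged, or the tube may be jammed by side load. Check the torque, then test with a lower grip.

```bash
s(){ egrep 'clock|tcp_pos|wrist|gap|grip'|tr '\n' ' ';echo; python3 -c "
from workcell import env;s=env.get_state();print(s['ft_torque'].round(2) if hasattr(s['ft_torque'],'round') else s['ft_torque'],s['wrist_force'])"; }
python3 -m jog '[0,0,0,0,0,0,-1]' |s
python3 -m jog '[0,0,0,0,0,0,-1,0,0,0,0,0,0,-1,0,0,0,0,0,0,-1,0,0,0,0,0,0,-1]' 45|s
python3 -m jog '[0,0,0,0,0,0,-1,0,0,0,0,0,0,-1,0,0,0,0,0,0,-1,0,0,0,0,0,0,-1]' 28|s
python3 look.py
python3 -m jog '[0,0,0,0,0,0,-1,0,0,0,0,0,0,-1,0,0,0,0,0,0,-1,0,0,0,0,0,0,-1]' 120|s
python3 look.py
```

```text
clock: 18.63 tcp_pos: [0.5509, -0.0479, 0.2989] wrist_force: [-6.7, -3.2, 7.6] finger_gap: 0.0313 grip_force: 91.6 
[-0.59  1.73  0.22] [-6.71611221 -3.1606581   7.56166063]
clock: 18.97 tcp_pos: [0.5509, -0.0478, 0.2989] wrist_force: [-4.9, -3.0, 8.0] finger_gap: 0.031 grip_force: 91.6 
[-0.6   1.73  0.15] [-4.90676465 -2.9581179   7.99598044]
clock: 19.3 tcp_pos: [0.5509, -0.0478, 0.2989] wrist_force: [-6.5, -2.9, 8.2] finger_gap: 0.031 grip_force: 91.6 
[-0.55  1.72  0.17] [-6.47353385 -2.85932593  8.19621165]
arm top z 0.2969185396629852 114
19.35 [ 0.55088507 -0.04785442  0.29895928] [-5.89953088 -3.44744027  7.53181949] 0.031155650118646214 91.60782054299489
clock: 19.68 tcp_pos: [0.5509, -0.0478, 0.2991] wrist_force: [-6.0, -3.4, 8.3] finger_gap: 0.0301 grip_force: 121.2 
[-0.53  1.76  0.15] [-6.01876791 -3.4295654   8.34274887]
arm top z 0.29643155394975046 112
19.7333 [ 0.55093334 -0.04784909  0.29909151] [-6.65391999 -3.56818765  7.7727002 ] 0.030119040355577574 121.24617964632534
```

```bash
s(){ egrep 'tcp_pos|wrist|grip'|tr '\n' ' ';echo; }
python3 -m jog '[0,0,-0.015,0,0,0,-1]'|s
python3 -m jog '[0,0,-0.015,0,0,0,-1]'|s
python3 -m jog '[0,0,-0.015,0,0,0,-1]'|s
python3 -m jog '[0,0,-0.015,0,0,0,-1]'|s
python3 -m jog '[0,0,-0.015,0,0,0,-1]'|s
python3 -m jog '[0,0,-0.015,0,0,0,-1]'|s
python3 -m jog '[0,0,-0.015,0,0,0,-1]'|s
python3 -m jog '[0,0,-0.015,0,0,0,-1]'|s
python3 -m jog '[0,0,0,0,0,0,-1]'|s
python3 -m jog '[0,0,0,0,0,0,-1]'|s
python3 look.py
```

```text
tcp_pos: [0.551, -0.0479, 0.2977] wrist_force: [-9.1, -2.5, 20.3] grip_force: 127.5 
tcp_pos: [0.5509, -0.0479, 0.2941] wrist_force: [-4.9, -3.4, -0.8] grip_force: 123.1 
tcp_pos: [0.551, -0.0479, 0.2906] wrist_force: [-9.0, -2.2, 25.9] grip_force: 129.0 
tcp_pos: [0.551, -0.0479, 0.2886] wrist_force: [-7.7, -4.1, 12.1] grip_force: 128.0 
tcp_pos: [0.5509, -0.0478, 0.2842] wrist_force: [-5.0, -2.8, 3.0] grip_force: 121.4 
tcp_pos: [0.5509, -0.0479, 0.2821] wrist_force: [-9.0, -2.1, 19.7] grip_force: 128.4 
tcp_pos: [0.551, -0.0479, 0.2791] wrist_force: [-5.8, -3.4, 3.0] grip_force: 125.2 
tcp_pos: [0.5509, -0.0479, 0.275] wrist_force: [-8.4, -2.2, 21.4] grip_force: 127.3 
tcp_pos: [0.5509, -0.0478, 0.2749] wrist_force: [-6.0, -2.7, 7.2] grip_force: 123.1 
tcp_pos: [0.5509, -0.0478, 0.2749] wrist_force: [-6.3, -2.8, 7.7] grip_force: 123.2 
arm top z 0.27182786970170525 107
20.6167 [ 0.55087696 -0.04783956  0.27484841] [-5.68055634 -3.79760974  8.69171716] 0.030143886659136285 123.19234112012055
```

The resistance peaks repeat about every 8 mm, so the clamp is still catching despite the hard squeeze. Regrip gently at 22 N (the spring needs 13 N) to see whether the squeeze itself is the problem.

```bash
s(){ egrep 'clock|tcp_pos|wrist|gap|grip'|tr '\n' ' ';echo; }
python3 -m jog '[0,0,0,0,0,0,0.2,0,0,0,0,0,0,0.2,0,0,0,0,0,0,0.2,0,0,0,0,0,0,0.2]' 22|s
python3 look.py
python3 -m jog '[0,0,0,0,0,0,-1,0,0,0,0,0,0,-1]' 22|s
python3 -m jog '[0,0,0,0,0,0,-1,0,0,0,0,0,0,-1]' 22|s
python3 -m jog '[0,0,0,0,0,0,-1,0,0,0,0,0,0,-1]' 22|s
python3 look.py
python3 -m jog '[0,0,-0.015,0,0,0,-1]'|s
python3 -m jog '[0,0,-0.03,0,0,0,-1,0,0,-0.03,0,0,0,-1]'|s
python3 look.py
```

```text
clock: 20.95 tcp_pos: [0.5522, -0.0472, 0.2723] wrist_force: [0.1, 0.9, 4.9] finger_gap: 0.0515 grip_force: 2.7 
arm top z 0.27320592177073 106
21.0 [ 0.55219935 -0.04726568  0.27227143] [1.43895457 1.04403906 6.14653076] 0.05140517420673062 3.147101327776909
clock: 21.17 tcp_pos: [0.5508, -0.0472, 0.2714] wrist_force: [-0.9, 0.7, -3.4] finger_gap: 0.0334 grip_force: 25.5 
clock: 21.33 tcp_pos: [0.5508, -0.0472, 0.2701] wrist_force: [-1.1, 1.3, -1.6] finger_gap: 0.0331 grip_force: 25.6 
clock: 21.5 tcp_pos: [0.5508, -0.0472, 0.27] wrist_force: [-1.8, 3.1, -3.0] finger_gap: 0.0332 grip_force: 25.5 
arm top z 0.267969904536251 109
21.55 [ 0.55080494 -0.04723553  0.27002431] [-1.77124477  3.00982037 -3.55901027] 0.03286903679875162 25.44392466545105
clock: 21.63 tcp_pos: [0.5508, -0.0472, 0.2677] wrist_force: [-4.6, 3.2, 8.1] finger_gap: 0.0331 grip_force: 28.0 
clock: 21.8 tcp_pos: [0.5508, -0.0472, 0.2618] wrist_force: [-0.7, 2.7, -7.7] finger_gap: 0.0332 grip_force: 25.0 
arm top z 0.26069882996048005 93
21.85 [ 0.5507882  -0.04722438  0.26098843] [-0.90657097  2.55726058 -7.89419444] 0.032763201852131836 25.112425088882446
```

```bash
s(){ egrep 'clock|tcp_pos|wrist|gap|grip'|tr '\n' ' ';echo; }
python3 -m jog '[0,0,0,0,0,0,-1,0,0,0,0,0,0,-1]'|s
python3 -m jog '[0,0,-0.01,0,0,0,-1,0,0,-0.01,0,0,0,-1]'|s
python3 -m jog '[0,0,-0.01,0,0,0,-1,0,0,-0.01,0,0,0,-1]'|s
python3 -m jog '[0,0,0.01,0,0,0,-1,0,0,0.01,0,0,0,-1]'|s
python3 -m jog '[0,0,0.01,0,0,0,-1,0,0,0.01,0,0,0,-1]'|s
python3 look.py
python3 -c "
from workcell import env;s=env.get_state();print(s['qvel'],s['tau'],s['ft_torque'])"
```

```text
clock: 22.02 tcp_pos: [0.5508, -0.0472, 0.2607] wrist_force: [-1.3, 4.2, -7.0] finger_gap: 0.0335 grip_force: 25.0 
clock: 22.18 tcp_pos: [0.5508, -0.0473, 0.2598] wrist_force: [-2.9, 4.6, -2.6] finger_gap: 0.0331 grip_force: 25.6 
clock: 22.35 tcp_pos: [0.5509, -0.0473, 0.259] wrist_force: [-4.7, 4.8, 4.1] finger_gap: 0.0332 grip_force: 27.7 
clock: 22.52 tcp_pos: [0.5508, -0.0473, 0.2599] wrist_force: [-2.3, 4.0, -1.6] finger_gap: 0.0334 grip_force: 25.8 
clock: 22.68 tcp_pos: [0.5508, -0.0473, 0.2609] wrist_force: [-2.0, 4.3, -7.9] finger_gap: 0.0333 grip_force: 25.0 
arm top z 0.25893317730454174 90
22.7333 [ 0.55076484 -0.04726043  0.26087317] [-2.2711293   5.54267729 -7.32269224] 0.032918304014485436 25.02801865339279
[-0.00109284  0.00013453  0.00096728  0.00093332  0.00055928 -0.00171986] [ -2.81715631 -49.12544489  34.39848661  -1.13117483  -1.30068976
   0.16637428] [0.95823065 0.24403371 0.13289219]
```

```bash
python3 - <<'E'
from workcell import env, eyes
import numpy as np
from scipy.spatial.transform import Rotation as R
s=env.get_state();p,d=eyes.read_camera("wrist");K=eyes.calibration("wrist")
T=np.linalg.inv(np.array(K["tool_from_camera"]));print(K["fx"])
# tool frame: x ~ stand +y, y ~ stand +x, z down ; block top about 40 mm above TCP
for z in (-.034,-.028,-.022,-.016):
    L=[]
    for y in np.arange(-.036,.037,.002):
        c=T[:3,:3]@np.array([.0125,y,z])+T[:3,3];u=c[0]/c[2]*K["fx"]+K["cx"];v=c[1]/c[2]*K["fy"]+K["cy"]
        u,v=int(round(u)),int(round(v));ok=0<=v<384 and 0<=u<512
        L.append((int(p[v,u].mean()),int((d[v,u]-c[2])*1000)) if ok else None)
    print(z,v,L)
E
```

```text
282.44580887025376
-0.034 225 [(115, 314), (116, 314), (119, 316), (115, 316), (124, 316), (115, 315), (117, 315), (131, 15), (135, 15), (137, 13), (93, 8), (82, 0), (84, 0), (84, 0), (85, 0), (79, 0), (73, 0), (67, 0), (60, 0), (52, 0), (42, 0), (42, 0), (42, 0), (36, 0), (39, 0), (32, 2), (89, 313), (102, 315), (111, 316), (113, 314), (117, 315), (105, 315), (104, 314), (107, 314), (110, 315), (108, 316), (108, 317)]
-0.028 221 [(116, 307), (119, 307), (116, 308), (116, 307), (125, 308), (115, 308), (122, 308), (135, 15), (138, 14), (133, 15), (82, 3), (80, 1), (85, 0), (86, 0), (88, 1), (84, -1), (84, 0), (80, 0), (72, 0), (69, 0), (60, 0), (50, 0), (48, 0), (41, 0), (42, 0), (32, 1), (86, 307), (106, 308), (106, 307), (106, 306), (102, 308), (110, 307), (114, 307), (111, 307), (116, 306), (107, 306), (106, 307)]
-0.022 217 [(117, 302), (113, 301), (118, 300), (123, 300), (117, 300), (120, 299), (124, 301), (126, 301), (123, 299), (130, 301), (81, 4), (75, 1), (81, 0), (79, 1), (87, 1), (92, 0), (90, 0), (89, 0), (87, 0), (81, 0), (75, 0), (67, 1), (62, 1), (52, 1), (44, 0), (38, 3), (88, 301), (106, 299), (111, 300), (101, 301), (103, 300), (106, 300), (103, 298), (110, 299), (124, 300), (115, 299), (111, 300)]
-0.016 214 [(115, 294), (118, 293), (126, 294), (126, 293), (125, 293), (125, 292), (121, 294), (119, 293), (127, 293), (121, 293), (90, 7), (73, 1), (74, 2), (78, 0), (84, 0), (85, 0), (87, 0), (90, 1), (90, 0), (89, 0), (83, 0), (76, 0), (69, 0), (66, 0), (53, -1), (47, 1), (89, 293), (107, 292), (104, 292), (100, 291), (101, 293), (106, 291), (102, 293), (104, 292), (102, 293), (116, 292), (121, 293)]
```

This settles it. The wrist depth shows the button still standing about 7 mm out, and no fingers beside it. The pads must be gripping only the −y edge of the block, so I'll locate the fingers in the same camera frame.

```bash
python3 - <<'E'
from workcell import env, eyes
import numpy as np
p,d=eyes.read_camera("wrist");K=eyes.calibration("wrist");T=np.array(K["tool_from_camera"])
v,u=np.mgrid[:384,:512];C=np.stack([(u-K["cx"])*d/K["fx"],(v-K["cy"])*d/K["fy"],d],-1)
W=C@T[:3,:3].T+T[:3,3]
m0=(d>.05)&(W[...,2]>-.06)&(W[...,2]<.01)
for lo in np.arange(-.05,.05,.005):
    for sg,nm in((-1,'L'),(1,'R'),(0,'C')):
        y=W[...,1]
        m=m0&(W[...,0]>lo)&(W[...,0]<lo+.005)&((abs(y)<.016) if sg==0 else (sg*y>.016)&(sg*y<.06))
        if m.sum()>3: print(nm,round(lo,3),m.sum(),"z",(np.percentile(W[m][:,2],[2,50,98])*1000).round(),"y",(np.percentile(y[m],[2,50,98])*1000).round(), p[m].mean().round())
E
```

```text
L -0.015 23 z [-60. -48. -37.] y [-17. -17. -17.] 61.0
R -0.015 19 z [-58. -48. -37.] y [16. 16. 16.] 91.0
C -0.015 168 z [-41. -40. -38.] y [-15.  -2.  15.] 81.0
L -0.01 68 z [-60. -47. -37.] y [-17. -17. -16.] 44.0
R -0.01 45 z [-60. -51. -38.] y [16. 16. 16.] 59.0
C -0.01 496 z [-42. -41. -39.] y [-15.   0.  16.] 79.0
L -0.005 72 z [-58. -47. -38.] y [-17. -17. -16.] 42.0
R -0.005 50 z [-59. -50. -40.] y [16. 16. 16.] 49.0
C -0.005 512 z [-42. -41. -39.] y [-15.  -0.  16.] 74.0
L -0.0 68 z [-60. -44. -30.] y [-23. -17. -16.] 48.0
R -0.0 52 z [-60. -52. -38.] y [16. 16. 16.] 50.0
C -0.0 538 z [-42. -41. -39.] y [-15.   0.  16.] 68.0
L 0.005 636 z [-59. -45. -10.] y [-30. -22. -17.] 103.0
R 0.005 432 z [-60. -50. -36.] y [16. 23. 29.] 87.0
C 0.005 588 z [-42. -40. -39.] y [-15.   0.  16.] 63.0
L 0.01 134 z [-60. -49.  -7.] y [-23. -19. -16.] 113.0
R 0.01 114 z [-60. -51. -39.] y [16. 19. 22.] 112.0
C 0.01 1621 z [-40. -26.   2.] y [-15.  -0.  14.] 85.0
C 0.015 202 z [0. 2. 4.] y [-9. -1.  8.] 243.0
C 0.02 198 z [0. 2. 4.] y [-9. -1.  8.] 243.0
C 0.025 210 z [0. 2. 4.] y [-9. -1.  7.] 243.0
C 0.03 211 z [0. 2. 4.] y [-10.  -1.   7.] 242.0
C 0.035 219 z [0. 2. 4.] y [-10.  -1.   7.] 244.0
C 0.04 218 z [0. 2. 4.] y [-10.  -1.   7.] 245.0
C 0.045 232 z [0. 2. 3.] y [-10.  -1.   7.] 246.0
```

Block top is at tool z −41 mm, but the fingertips end at z −37 mm. So the fingers hold only the top 4 mm of the block, above the button; the real tips are about 35 mm short of the nominal TCP. Open, go 30 mm lower, verify, then close.

```bash
s(){ egrep 'clock|tcp_pos|wrist|gap|grip'|tr '\n' ' ';echo; }
python3 -m jog '[0,0,0,0,0,0,1,0,0,0,0,0,0,1,0,0,0,0,0,0,1,0,0,0,0,0,0,1,0,0,-0.04,0,0,0,1,0,0,-0.08,0,0,0,1,0,0,-0.12,0,0,0,1,0,0,-0.155,0,0,0,1,0,0,-0.155,0,0,0,1]' 40|s
python3 look.py
python3 -m jog '[0,0,0,0,0,0,-1,0,0,0,0,0,0,-1,0,0,0,0,0,0,-1,0,0,0,0,0,0,-1,0,0,0,0,0,0,-1,0,0,0,0,0,0,-1]' 40|s
cat > fing.py <<'E'
from workcell import env, eyes
import numpy as np
p,d=eyes.read_camera("wrist");K=eyes.calibration("wrist");T=np.array(K["tool_from_camera"])
v,u=np.mgrid[:384,:512];C=np.stack([(u-K["cx"])*d/K["fx"],(v-K["cy"])*d/K["fy"],d],-1)
W=C@T[:3,:3].T+T[:3,3];y=W[...,1]
m0=(d>.05)&(W[...,2]>-.1)&(W[...,2]<.03)&(W[...,0]>.003)&(W[...,0]<.016)
for sg,nm in((-1,'L'),(1,'R')):
    m=m0&(sg*y>.0175)&(sg*y<.035);print(nm,"z",(np.percentile(W[m][:,2],[2,50,98])*1000).round())
m=(d>.05)&(abs(W[...,0])<.01)&(abs(y)<.014);print("block top z",np.median(W[m][:,2]))
m=m0&(W[...,0]>.010)&(abs(W[...,2]-np.median(W[(abs(W[...,0])<.01)&(abs(y)<.014)][:,2])-.02)<.01);print("y at mid height",np.round(np.percentile(y[m],[1,99])*1000))
E
python3 fing.py; python3 look.py
```

```text
clock: 23.58 tcp_pos: [0.5499, -0.0475, 0.2283] wrist_force: [0.1, 0.8, 0.4] finger_gap: 0.0854 grip_force: 0.0 
arm top z 0.25974653035677736 89
23.6333 [ 0.55025478 -0.04751134  0.22928585] [ 0.02143156 -0.44347984  0.17018073] 0.08524068091799562 0.0
clock: 24.13 tcp_pos: [0.5497, -0.0474, 0.23] wrist_force: [-3.9, 0.6, -3.7] finger_gap: 0.0353 grip_force: 45.5 
L z [-98. -76. -40.]
R z [-98. -78. -40.]
block top z -0.06821440922487648
y at mid height [-24.  23.]
arm top z 0.25565436150487475 84
24.2333 [ 0.5497156  -0.04741063  0.2299594 ] [-5.30180302  0.58215368 -3.17708285] 0.03521753627847408 45.44322609901428
```

Now the gap is 35.3 mm (button in), the force is −3.7 N (exactly the free weight), and the tips sit 28 mm below the block top. Scrub for real.

```bash
s(){ egrep 'clock|tcp_pos|wrist|gap|grip'|tr '\n' ' ';echo; }
python3 -m jog '[0,0,-0.03,0,0,0,-1,0,0,-0.07,0,0,0,-1,0,0,-0.11,0,0,0,-1,0,0,-0.15,0,0,0,-1,0,0,-0.19,0,0,0,-1,0,0,-0.23,0,0,0,-1,0,0,-0.265,0,0,0,-1,0,0,-0.28,0,0,0,-1,0,0,-0.28,0,0,0,-1,0,0,-0.28,0,0,0,-1,0,0,-0.28,0,0,0,-1]'|s; python3 look.py
```

```text
clock: 25.15 tcp_pos: [0.5497, -0.0474, 0.1742] wrist_force: [-6.2, -0.2, -5.3] finger_gap: 0.0356 grip_force: 45.4 
arm top z 0.1995120551649539 74
25.2 [ 0.54972331 -0.04740587  0.17427273] [-6.4409734   0.87506174 -5.29281562] 0.03539497559164721 45.378854870796204
```

Extension is 4.5 mm with only the free weight on the wrist. Now up 60 mm, down 60 mm, then up to 100 mm.

```bash
s(){ egrep 'clock|tcp_pos|wrist|gap|grip'|tr '\n' ' ';echo; }
python3 -m jog '[0,0,0.03,0,0,0,-1,0,0,0.07,0,0,0,-1,0,0,0.11,0,0,0,-1,0,0,0.15,0,0,0,-1,0,0,0.19,0,0,0,-1,0,0,0.23,0,0,0,-1,0,0,0.27,0,0,0,-1,0,0,0.3,0,0,0,-1,0,0,0.3,0,0,0,-1,0,0,0.3,0,0,0,-1,0,0,0.3,0,0,0,-1]'|s; python3 look.py
python3 -m jog '[0,0,-0.03,0,0,0,-1,0,0,-0.07,0,0,0,-1,0,0,-0.11,0,0,0,-1,0,0,-0.15,0,0,0,-1,0,0,-0.19,0,0,0,-1,0,0,-0.23,0,0,0,-1,0,0,-0.27,0,0,0,-1,0,0,-0.3,0,0,0,-1,0,0,-0.3,0,0,0,-1,0,0,-0.3,0,0,0,-1,0,0,-0.3,0,0,0,-1]'|s; python3 look.py
```

```text
clock: 26.12 tcp_pos: [0.5498, -0.0474, 0.2355] wrist_force: [-7.2, -0.0, -2.9] finger_gap: 0.0351 grip_force: 45.8 
arm top z 0.26072950132602846 95
26.1667 [ 0.54977346 -0.04741781  0.23541316] [-7.81981969  0.30938802 -3.9068437 ] 0.03506385279947217 45.828439593315125
clock: 27.08 tcp_pos: [0.5497, -0.0474, 0.1747] wrist_force: [-7.5, 0.6, -5.4] finger_gap: 0.0354 grip_force: 45.4 
arm top z 0.19970685119713644 73
27.1333 [ 0.5497275  -0.04739541  0.17479847] [-6.93869237  0.1246877  -4.88510269] 0.03533362474628415 45.42149841785431
```

```bash
s(){ egrep 'clock|tcp_pos|wrist|gap|grip'|tr '\n' ' ';echo; }
python3 -m jog '[0,0,0.03,0,0,0,-1,0,0,0.07,0,0,0,-1,0,0,0.11,0,0,0,-1,0,0,0.155,0,0,0,-1,0,0,0.2,0,0,0,-1,0,0,0.245,0,0,0,-1,0,0,0.29,0,0,0,-1,0,0,0.335,0,0,0,-1,0,0,0.38,0,0,0,-1,0,0,0.42,0,0,0,-1,0,0,0.455,0,0,0,-1,0,0,0.474,0,0,0,-1]'|s
python3 -m jog '[0,0,0,0,0,0,-1,0,0,0,0,0,0,-1,0,0,0,0,0,0,-1,0,0,0,0,0,0,-1]'|s; python3 look.py
python3 -c "
from workcell import eyes
p,d=eyes.read_camera('side');print(p[145:182,262:267].mean((1,2)).round().astype(int).tolist())"; python3 look.py
```

```text
clock: 28.13 tcp_pos: [0.5498, -0.0474, 0.2709] wrist_force: [-7.7, 1.3, -5.3] finger_gap: 0.0352 grip_force: 45.8 
clock: 28.47 tcp_pos: [0.5498, -0.0474, 0.2705] wrist_force: [-7.8, 0.4, -3.8] finger_gap: 0.0351 grip_force: 45.9 
arm top z 0.294876942514381 114
28.5167 [ 0.54978692 -0.04741787  0.27043597] [-8.12874683  0.293018   -3.85010071] 0.03495075652975551 45.945117473602295
[176, 179, 182, 178, 145, 163, 181, 183, 183, 180, 156, 154, 174, 181, 182, 180, 171, 149, 166, 179, 181, 179, 170, 141, 160, 176, 174, 145, 88, 62, 57, 47, 43, 56, 84, 105, 117]
arm top z 0.29501752922727975 115
28.6167 [ 0.54977261 -0.04740756  0.27040723] [-7.82720301  1.4862587  -3.6407178 ] 0.03534212630215893 45.94216167926788
```

Extension is about 100 mm, the bare strip below the band is gone, the force equals the free weight, and the gap shows the button in. Handing in.

```bash
python3 -c "
from workcell import env;print(env.hand_in())"
```

```text
the job is handed in; nothing more can be done
None
```

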